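Grade the scallops by size

TASK

Sort the shells on the bench: first set the empty half shell in the round bowl, still cup upwards, then put the three closed scallops in the square trays of matching size, one at a time from the largest to the smallest (large in the large tray, medium in the medium, small in the small). Set every shell down flat in the middle of its tray or bowl, let go of it, and leave the clam and the knife where they lie.

Things in the scene. Friction and masses are not known exactly. Their poses are not given: they have to be found in the camera images.
- scallop_large: the large closed scallop (loose): reddish-brown ribbed dome, round, 62 mm across, 28 mm thick, lying flat. Origin: centre of the disc, on its underside; z up. A straight hinge bar ('ears') at -x reaches 35 mm from the centre, 34 mm long along y. Rim to grip: 12 to 18 mm above the underside, across any diameter missing the ears, best along y. About 90 g. Scallops differ in size only.
- scallop_medium: the medium closed scallop (loose): reddish-brown ribbed dome, round, 50 mm across, 24 mm thick, lying flat. Origin: centre of the disc, on its underside; z up. A straight hinge bar ('ears') at -x reaches 28 mm from the centre, 28 mm long along y. Rim to grip: 10 to 15 mm above the underside, across any diameter missing the ears, best along y. About 55 g. Scallops differ in size only.
- scallop_small: the small closed scallop (loose): reddish-brown ribbed dome, round, 38 mm across, 20 mm thick, lying flat. Origin: centre of the disc, on its underside; z up. A straight hinge bar ('ears') at -x reaches 22 mm from the centre, 21 mm long along y. Rim to grip: 8 to 13 mm above the underside, across any diameter missing the ears, best along y. About 30 g. Scallops differ in size only.
- half_shell: an empty half shell (loose): one valve lying cup upwards, open and hollow, pale, 54 mm across and 18 mm tall, wall 4 mm, with a small ear at -x reaching 34 mm from the centre. Origin: centre of its underside; z up. Outside is upright from 8 to 18 mm above the underside; grip it across the outside along its y axis. About 25 g.
- tray_large: the large white square tray (does not move), 160 by 160 mm outside, 25 mm tall, walls and floor 5 mm thick, open on top. Origin: centre of its underside, on the table; x and y along its sides, z up; the inner floor is 5 mm above the origin.
- tray_medium: the medium white square tray (does not move), 135 by 135 mm outside, 25 mm tall, walls and floor 5 mm thick, open on top. Origin: centre of its underside, on the table; x and y along its sides, z up; the inner floor is 5 mm above the origin.
- tray_small: the small white square tray (does not move), 110 by 110 mm outside, 25 mm tall, walls and floor 5 mm thick, open on top. Origin: centre of its underside, on the table; x and y along its sides, z up; the inner floor is 5 mm above the origin.
- bowl: the round white bowl for empties (does not move): 148 mm across at the rim, 124 mm at the foot, 30 mm tall, flat floor 5 mm above the table, wall 4 mm. Origin: centre of its underside; z up.
- clam: a smooth dark brown clam (loose), long oval 60 by 34 mm, 22 mm tall, no ears, no ribs, lying among the scallops; not part of the job. Origin: centre of its underside; x along its length.
- knife: a shucking knife (loose) with a wooden handle, 180 mm long, lying flat; not part of the job. Origin: near the joint of handle and blade, at table height; x towards the blade's tip, handle 95 mm towards -x.
There are look-alikes about, which are no part of the job. What is shaped like the scallop_large but blue or turquoise is not meant.

How it is judged:
By the outcome, as a careful person would: the job done as asked, in the order asked, and still so for the second after the job is handed in, with the robot touching nothing.
It also fails if it takes over 102 s, if anything falls off the work surface, if the arm or the gripper's body presses on something with over 40 N, if the wrist force passes 120 N, or if a joint passes its speed limit or range.

ROBOT

A 6-joint arm with a two-finger parallel gripper is mounted at the origin on the work surface. World frame = base frame: x ahead of the robot, y to its left, z up, the work surface at z = 0. Lengths are in m, angles in rad, forces in N, time in s.
With the tool pointing down it reaches from about 0.225 to 0.875 m from the base axis. Payload 3.4 kg.
Tool frame: the origin (TCP) lies on the centre line of the jaws, within the pads' length; the fingertips stand 17 mm ahead of it and the grasp point (between the pads) lies 2 mm behind it (manip.finger_overhang is the distance from the TCP to the fingertips, in m); y points along the fingers, x is the direction in which the jaws open and shut, and the axes are right-handed (so a half turn about y gives the same grasp; the last joint's range is limited). The gripper opens to 85 mm and grips with 20 to 120 N. Pads are 22 mm wide; open, the fingers measure 114 mm over their backs; the gripper's body (76 mm by 85 mm) begins 54 mm behind the grasp point. The pads swing forward as they close: fully open they stand 13 mm farther back than shut.
Start: joints at [1.106, 0.276, 1.505, -0, 1.361, -0.121], TCP at [0.194, 0.541, 0.248] pointing down, gripper open.
Joint ranges: [-2.89, 2.89], [-0.75, 2.08], [0.22, 2.7], [-1.18, 4.32], [0.11, 2.71], [-2.7, 2.7]. Speed limits (rad/s): [2.57, 2.57, 3.14, 3.14, 3.14, 3.14].

INTERFACE

Orientations are given as a unit quaternion [w, x, y, z].
In Python, from rig import manip gives the robot as it stands.
- The arm moves only by the tool arm_command, never from a script. Its argument "commands" is a list of rows, each a list of 3 entries, a list of its own where there are three numbers: the finger opening in cm, from 0 to 8.54, then the shift along the world's x, y, z in cm, then the turn about the world's z in rad. A call has 1 to 12 rows; each row shifts and turns the commanded pose from where the row before left it; what a row does not reach is not made up. A row lasts 1/10 s, in which the tool goes at most 50 mm and 8.59 degrees, less where a joint would pass 70% of its speed; a pose out of reach is approached as far as the arm can. A call with a gripper value outside its range is refused whole. The fingers move at their own pace and stop on an object; "grip_force" is the grip in N (left out, the last holds). Time passes only in rows, so rows that do not move let the fingers close. It gives the time, the measured TCP pose, the force and the opening at its end, in the units of the state.
- manip.get_state(): the state, without advancing time (a new reading comes with each control period).
- manip.get_image(name): name is "side" or "top"; returns a dict with "pixels" (384x512x3 uint8, red, green, blue), "range_z" (384x512 float32, m along the optical axis (not along the pixel's ray), 0 where there is no reading), "intrinsics" (3x3 intrinsics, pixels), "R" (3x3) and "t" (3): a world point X has camera coordinates R X + t. Camera axes: x right, y down, z forward; pixel columns grow to the right and rows downward; lengths in m; the calibration is good to about 2 mm. A picture is of the moment at which its call begins.
- manip.sign_off(): hands the job in, once; it reports no verdict.
The state is a dict: "clock": time; "qpos": joint angles; "qd": joint speeds; "effort": joint torques, N m; "position": TCP position; "ee_rot": TCP orientation; "contact_force": force on the tool from outside, world axes, zero at the start; "moment": the same for the moment, N m; "width": finger opening in m.
Only numpy, scipy, OpenCV 4.12 (cv2) and the standard library are available. Lean on these libraries where they do the work, as an engineer would, in place of code of your own. Each camera call takes 0.05 s, during which the arm holds its last target.

## Working session

There is one attempt and no reset: what is moved stays moved. The work goes in short steps, Python scripts to look and compute and a tool call to move; the robot and the scene stay as the last step left them, time stands still between calls to the robot, and variables do not carry over. Pictures are saved under pics/ and viewed, and the job is handed in when it is done.

Besides the shell and the picture viewer there is one more tool, called after "Request:" by a JSON object that holds its "name" and its "arguments". arm_command: Moves the arm, as the interface text tells. Its arguments: {"type":"object","properties":{"commands":{"type":"array"},"grip_force":{"type":"number"}},"required":["commands"]}

```bash
mkdir -p pics; ls; python3 - <<'E'
from rig import manip
import cv2, numpy as np
print(manip.get_state())
for n in ("top","side"):
    d=manip.get_image(n)
    np.savez(f"pics/{n}0.npz",**d)
    cv2.imwrite(f"pics/{n}0.png",cv2.resize(d["pixels"][...,::-1],(768,576),interpolation=cv2.INTER_CUBIC))
    print(n,d["intrinsics"],d["R"],d["t"],(d["range_z"]>0).mean())
E
```

```text
pics
{'clock': 0.0, 'qpos': array([ 1.10600595e+00,  2.76600929e-01,  1.50612704e+00, -4.10265813e-06,
        1.36069919e+00, -1.21028453e-01]), 'qd': array([ 0.00091204, -0.00015499, -0.00167125,  0.00123003, -0.00049961,
       -0.00143264]), 'effort': array([ 8.05800482e-04, -4.16773474e+01, -2.45805216e+01, -1.02259232e-04,
        1.08672353e-02,  1.05285798e-05]), 'position': array([0.19359174, 0.5409061 , 0.24743873]), 'ee_rot': array([-0.57784201,  0.57845785,  0.40654368, -0.40768537]), 'contact_force': array([ 0.03993271, -0.31375258, -0.20216989]), 'moment': array([-0.01636838, -0.00533721,  0.03964378]), 'width': 0.08568815362728974}
top [[355.33184234   0.         257.91863462]
 [  0.         355.33184234 195.17683801]
 [  0.           0.           1.        ]] [[-0.00578969 -0.99975063 -0.02156773]
 [-0.99895683  0.00675937 -0.04516153]
 [ 0.04529605  0.02128376 -0.99874685]] [-0.04462945  0.47622465  0.84449786] 0.9959564208984375
side [[439.11191873   0.         253.5043072 ]
 [  0.         439.11191873 191.1898361 ]
 [  0.           0.           1.        ]] [[ 0.98096946 -0.19405004 -0.00659558]
 [-0.15524093 -0.76347214 -0.62690553]
 [ 0.1166155   0.61599908 -0.77906736]] [-0.47097285  0.04967178  1.27715378] 0.9962717692057291
```

View pics/top0.png

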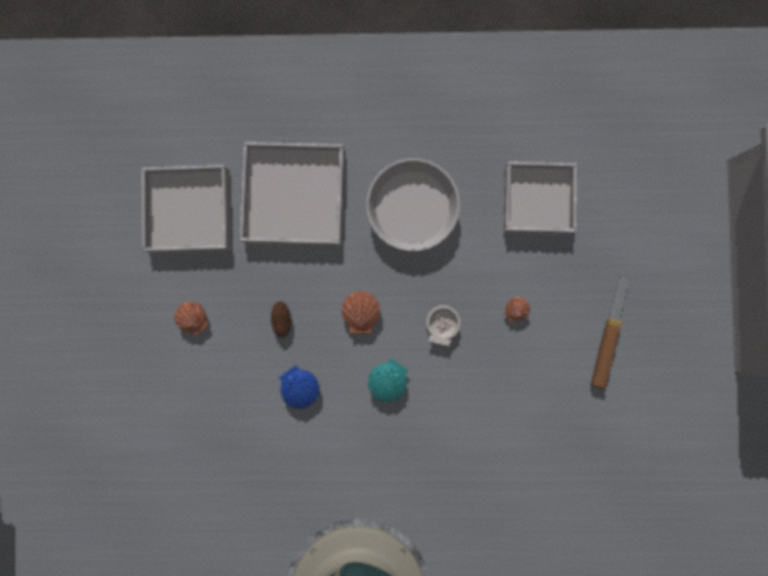

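View pics/side0.png

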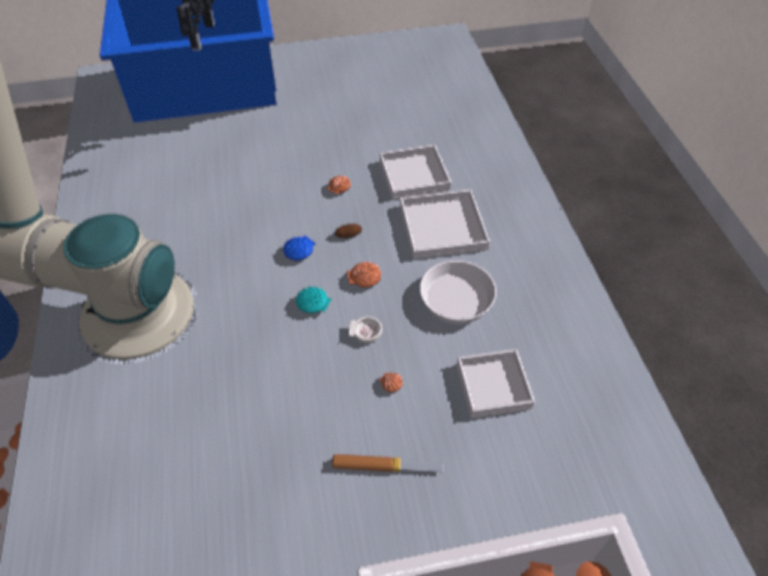

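```bash
cat > h.py <<'E'
import numpy as np, cv2
from scipy.optimize import least_squares
def ray(d,u,v):
    K,R,t=d["intrinsics"],d["R"],d["t"]
    uv=np.atleast_2d(np.c_[u,v]).astype(float)
    c=np.c_[(uv[:,0]-K[0,2])/K[0,0],(uv[:,1]-K[1,2])/K[1,1],np.ones(len(uv))]
    return -R.T@t, c@R
def plane(d,u,v,z):
    C,w=ray(d,u,v); s=(z-C[2])/w[:,2]; return C+s[:,None]*w
def cloud(d):
    v,u=np.mgrid[0:384,0:512]; C,w=ray(d,u.ravel(),v.ravel())
    P=C+d["range_z"].ravel()[:,None]*w; P[d["range_z"].ravel()<=0]=np.nan
    return P.reshape(384,512,3)
def proj(d,X):
    c=np.atleast_2d(X)@d["R"].T+d["t"]; p=c@d["intrinsics"].T; return p[:,:2]/p[:,2:]
def tri(d1,p1,d2,p2):
    C1,a=ray(d1,*p1);C2,b=ray(d2,*p2);a=a[0]/np.linalg.norm(a[0]);b=b[0]/np.linalg.norm(b[0])
    s=np.linalg.lstsq(np.c_[a,-b],C2-C1,rcond=None)[0]
    return (C1+s[0]*a+C2+s[1]*b)/2, np.linalg.norm(C1+s[0]*a-C2-s[1]*b)
def redmask(im):
    h=cv2.cvtColor(im,cv2.COLOR_RGB2HSV)
    return (((h[...,0]<14)|(h[...,0]>172))&(h[...,1]>85)&(h[...,2]>50)).astype(np.uint8)
def blobs(m,lo,hi=1e9):
    n,l,s,c=cv2.connectedComponentsWithStats(m.astype(np.uint8))
    return [(c[i],s[i],l==i) for i in range(1,n) if lo<=s[i,4]<=hi]
def circ(P,r):
    f=lambda q:np.hypot(P[:,0]-q[0],P[:,1]-q[1])-r
    s=least_squares(f,P.mean(0)[:2],loss='soft_l1',f_scale=0.0008)
    return s.x,f(s.x)
E
python3 - <<'E'
from h import *
T=dict(np.load("pics/top0.npz"));S=dict(np.load("pics/side0.npz"))
for n,d in (("top",T),("side",S)):
    print(n,"cam",-d["R"].T@d["t"])
    Pc=cloud(d)
    for c,s,m in blobs(redmask(d["pixels"]),30):
        print(n,c.round(1),s, np.nanmedian(Pc[m],0).round(4), "zmax",np.nanpercentile(Pc[m][:,2],98).round(4))
    h=Pc[...,2]; print("table z", np.nanmedian(h[(abs(Pc[...,0]-.4)<.25)&(abs(Pc[...,1])<.4)]))
    # height blobs
    M=(h>0.006)&(Pc[...,0]>.25)&(Pc[...,0]<.85)&(abs(Pc[...,1])<.55)
    for c,s,m in blobs(M,40,9000): 
        q=Pc[m]; print("  H",c.round(1),s[4],np.nanmin(q,0).round(4),np.nanmax(q,0).round(4))
im=np.hstack([cv2.resize(T["pixels"][190:245,a:b,::-1],None,fx=7,fy=7,interpolation=cv2.INTER_CUBIC) for a,b in ((225,255),(112,142),(275,310))])
cv2.imwrite("pics/crop1.png",im); print(im.shape)
E
```

```text
top cam [ 0.43721706 -0.06581139  0.86398406]
top [240.1 207.8] [228 194  25  28 533] [ 0.4454 -0.0055  0.0233] zmax 0.029
top [344.4 205.8] [337 198  16  16 188] [ 0.4486 -0.2525  0.0164] zmax 0.0208
top [127.  211.7] [117 202  22  21 341] [0.4374 0.2648 0.0201] zmax 0.0254
top [186.6 212.1] [182 202  11  21 180] [0.4365 0.1219 0.0199] zmax 0.0237
top [403.2 237.7] [395 218  18  41 368] [ 0.3726 -0.3893  0.0164] zmax 0.0196
table z -4.5170492562973674e-05
  H [192.  127.1] 997 [0.5537 0.0231 0.006 ] [0.719  0.1883 0.0282]
  H [274.5 133.2] 1112 [ 0.5414 -0.1602  0.006 ] [ 0.6872 -0.0157  0.033 ]
  H [360.3 130.5] 689 [ 0.5689 -0.3467  0.006 ] [ 0.6824 -0.2348  0.0288]
  H [121.2 138.4] 952 [0.5449 0.2099 0.006 ] [0.6833 0.3474 0.0285]
  H [405.9 225. ] 675 [ 0.3223 -0.4303  0.0061] [ 0.498  -0.3684  0.021 ]
  H [239.6 207.7] 553 [ 0.4143 -0.0336  0.0117] [0.4787 0.0263 0.0308]
  H [344.  206.1] 212 [ 0.4296 -0.2725  0.0064] [ 0.4677 -0.2316  0.0219]
  H [186.4 212.9] 270 [0.4052 0.1083 0.0098] [0.4631 0.1396 0.025 ]
  H [126.5 211.9] 369 [0.4108 0.2414 0.0096] [0.4614 0.2943 0.027 ]
[... 1316 characters left out ...]
0808 0.006 ] [0.7059 0.1494 0.011 ]
  H [231.7 153.6] 137 [0.4054 0.1045 0.0073] [0.4612 0.1387 0.0249]
  H [198.7 165.3] 272 [0.2944 0.0597 0.0082] [0.3615 0.1235 0.032 ]
  H [242.6 183.1] 302 [ 0.4128 -0.0394  0.0101] [0.4786 0.0231 0.033 ]
  H [305.6 190.7] 748 [ 0.5417 -0.1634  0.006 ] [ 0.6886 -0.016   0.0348]
  H [207.9 199.9] 323 [ 0.3038 -0.0824  0.0095] [ 0.3705 -0.0177  0.0315]
  H [243.1 219.2] 214 [ 0.3932 -0.1646  0.006 ] [ 0.4544 -0.1096  0.0212]
  H [330.  255.4] 722 [ 0.5686 -0.3513  0.006 ] [ 0.6822 -0.2369  0.0293]
  H [260.5 254.6] 157 [ 0.4308 -0.275   0.0062] [ 0.4664 -0.2337  0.0238]
  H [254.5 309.1] 617 [ 0.3229 -0.4324  0.006 ] [ 0.4976 -0.3725  0.0225]
(385, 665, 3)
```

View pics/crop1.png

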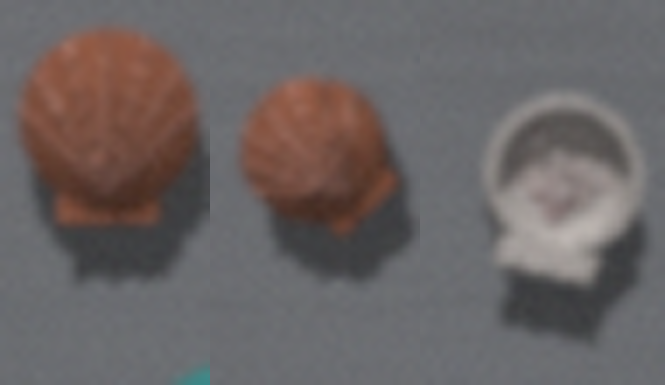

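```bash
cat > fit.py <<'E'
from h import *
def fitall(d,items,verbose=True):
    out={}
    for n,(u,v),r,zr,kind in items:
        if kind=="red": M=redmask(d["pixels"])
        else:
            g=cv2.cvtColor(d["pixels"],cv2.COLOR_RGB2HSV); M=((g[...,2]>150)&(g[...,1]<50)).astype(np.uint8)
        b=[x for x in blobs(M,25) if np.hypot(*(x[0]-[u,v]))<14]
        if not b: print(n,"none"); continue
        c,s,m=max(b,key=lambda x:x[1][4])
        cs,_=cv2.findContours(cv2.resize(m.astype(np.float32),None,fx=8,fy=8,interpolation=cv2.INTER_LINEAR).__gt__(.5).astype(np.uint8),cv2.RETR_EXTERNAL,cv2.CHAIN_APPROX_NONE)
        k=max(cs,key=len)[:,0,:]; uv=(k+.5)/8-.5
        P=plane(d,uv[:,0],uv[:,1],zr)
        q,res=circ(P,r)
        o=res>0.003; e=P[o][:,:2]-q if o.any() else np.zeros((1,2))
        far=e.mean(0); ang=np.arctan2(*far[::-1])
        print(n,"c",q.round(4),"area",s[4],"rms",np.std(res[~o]).round(4),"ear ang deg",np.degrees(ang).round(1),"n",o.sum(),"max",res.max().round(4))
        out[n]=(q,ang)
    return out
E
python3 - <<'E'
from fit import *
T=dict(np.load("pics/top0.npz"));S=dict(np.load("pics/side0.npz"))
A=lambda x:[("L",x[0],.031,.015,"red"),("M",x[1],.025,.0125,"red"),("S",x[2],.019,.0105,"red"),("H",x[3],.027,.018,"w")]
fitall(T,A([(240,207),(127,211),(344,206),(295,216)]));print("side")
fitall(S,A([(242,183),(225,123),(260,254),(243,219)]))
# tray/bowl: rim height points
for n,d in (("top",T),("side",S)):
    P=cloud(d)
    for nm,c in (("TL",(.636,.105)),("TM",(.614,.278)),("TS",(.625,-.291)),("B",(.614,-.089))):
        w=.10 if nm=="TL" else .08
        m=(abs(P[...,0]-c[0])<w)&(abs(P[...,1]-c[1])<w)&(P[...,2]>.018)&(P[...,2]<.04)
        q=P[m]; r=cv2.minAreaRect((q[:,:2]*1000).astype(np.float32))
        inner=(np.hypot(P[...,0]-c[0],P[...,1]-c[1])<.035)
        print(n,nm,"rect",np.round(r[0],1),np.round(r[1],1),round(r[2],1),"rim z",np.median(q[:,2]).round(4),"floor",np.nanmedian(P[inner][:,2]).round(4),
          "enc",cv2.minEnclosingCircle((q[:,:2]*1000).astype(np.float32)))
# two-view tri of red centroids for height
for a,b in (((240.1,207.8),(242.7,182.8)),((127,211.7),(225.6,122.8)),((344.4,205.8),(260.6,254.4)),((294.1,217.5),(243.1,219.2))): print(tri(T,a,S,b))
E
```

```text
L c [ 0.4464 -0.0048] area 533 rms 0.0017 ear ang deg 179.7 n 78 max 0.0052
M c [0.4383 0.2692] area 341 rms 0.0015 ear ang deg -118.1 n 39 max 0.0055
S c [ 0.4489 -0.2541] area 188 rms 0.0013 ear ang deg 0.0 n 0 max 0.002
H c [ 0.3915 -0.1385] area 129 rms 0.0078 ear ang deg 10.1 n 168 max 0.0125
side
L c [ 0.447  -0.0043] area 275 rms 0.0011 ear ang deg -173.5 n 69 max 0.006
M c [0.4369 0.2696] area 121 rms 0.0018 ear ang deg -103.1 n 44 max 0.0044
S c [ 0.449  -0.2542] area 137 rms 0.0009 ear ang deg 0.0 n 0 max 0.0027
H none
top TL rect [636.8 105.7] [160.6 160.6] 88.1 rim z 0.0241 floor 0.0046 enc ((636.4130249023438, 106.00135040283203), 111.52638244628906)
top TM rect [613.9 279.4] [135.8 136.3] 1.5 rim z 0.0241 floor 0.005 enc ((614.22119140625, 278.53155517578125), 93.84242248535156)
top TS rect [ 625.9 -291.3] [110.1 110.5] 87.9 rim z 0.0233 floor 0.0043 enc ((625.9049072265625, -291.4410095214844), 76.3211441040039)
top B rect [614.3 -87.9] [144.9 144.9] 44.8 rim z 0.0269 floor 0.0045 enc ((614.7035522460938, -88.14154815673828), 73.56349182128906)
side TL rect [637.4 111.2] [180.1 162.9] 87.1 rim z 0.0233 floor 0.0047 enc ((635.5159912109375, 104.20893859863281), 111.184326171875)
side TM rect [613.8 276. ] [137.7 142.7] 1.5 rim z 0.0228 floor 0.0046 enc ((613.6143798828125, 274.8138732910156), 93.51957702636719)
side TS rect [ 625.7 -293.6] [112.7 111. ] 87.7 rim z 0.0234 floor 0.0047 enc ((627.0185546875, -294.0206298828125), 75.9543228149414)
side B rect [614.9 -88.6] [147.  144.8] 37.0 rim z 0.0268 floor 0.0047 enc ((615.9686279296875, -89.90575408935547), 75.09825134277344)
(array([ 0.44602456, -0.00495534,  0.01486808]), np.float64(0.00045809880686889244))
(array([0.43764117, 0.26876795, 0.01225938]), np.float64(0.0008405412504438108))
(array([ 0.44910363, -0.25422109,  0.01010606]), np.float64(4.5595226577022674e-05))
(array([ 0.42286877, -0.13394309,  0.01195828]), np.float64(0.00197085517630383))
```

```bash
python3 - <<'E'
from fit import *
T=dict(np.load("pics/top0.npz"));S=dict(np.load("pics/side0.npz"))
out=[]
for d,(u,v) in ((T,(295,217)),(S,(243,219))):
    g=cv2.cvtColor(d["pixels"],cv2.COLOR_RGB2GRAY)
    sub=g[v-22:v+23,u-22:u+23]; print("bg",np.median(sub),np.percentile(sub,95))
    # upsample gray and threshold half way
    big=cv2.resize(sub.astype(np.float32),None,fx=8,fy=8,interpolation=cv2.INTER_CUBIC)
    th=(np.median(sub)+np.percentile(sub,95))/2
    B=(big>th).astype(np.uint8)
    cs,_=cv2.findContours(B,cv2.RETR_EXTERNAL,cv2.CHAIN_APPROX_NONE)
    k=max(cs,key=cv2.contourArea)[:,0,:]; uv=(k+.5)/8-.5+[u-22,v-22]
    P=plane(d,uv[:,0],uv[:,1],.018)
    q,res=circ(P,.027); o=res>.0035
    e=P[o][:,:2]-q; m=e.mean(0)
    print("H",q.round(4),"rms",np.std(res[~o]).round(4),o.sum(),len(o),"ear",np.degrees(np.arctan2(m[1],m[0])).round(1),"max",res.max(), "th",th)
    vis=cv2.cvtColor(np.clip(big,0,255).astype(np.uint8),cv2.COLOR_GRAY2BGR)
    cv2.drawContours(vis,[k[:,None]],-1,(0,0,255),1)
    t=np.linspace(0,6.28,60); pc=proj(d,np.c_[q[0]+.027*np.cos(t),q[1]+.027*np.sin(t),0*t+.018])
    cv2.polylines(vis,[(((pc-[u-22,v-22]+.5)*8)).astype(np.int32)],True,(0,255,0),1); out.append(vis)
for d,(u,v) in ((T,(344,206)),):
    out.append(cv2.resize(d["pixels"][v-15:v+15,u-15:u+15,::-1],(360,360),interpolation=cv2.INTER_CUBIC))
    M=redmask(d["pixels"])
    b=[x for x in blobs(M,25) if np.hypot(*(x[0]-[u,v]))<14][0]
    print(b[0])
cv2.imwrite("pics/crop2.png",cv2.resize(np.hstack(out),None,fx=.74,fy=.74))
E
```

```text
bg 108.0 152.0
H [ 0.4214 -0.1346] rms 0.0053 0 510 ear nan max 0.002969177923215466 th 130.0
bg 155.0 185.0
H [ 0.4191 -0.1343] rms 0.0053 0 398 ear nan max 0.0018730624294309994 th 170.0
[344.39893617 205.7606383 ]<stdin>:15: RuntimeWarning: Mean of empty slice.
  ret = um.true_divide(
```

View pics/crop2.png

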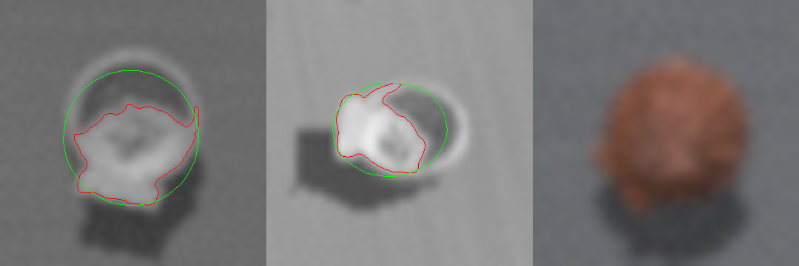

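```bash
python3 - <<'E'
from fit import *
T=dict(np.load("pics/top0.npz"));S=dict(np.load("pics/side0.npz"))
out=[]
for d,(u,v),th in ((T,(295,217),119),(S,(243,219),164)):
    g=cv2.cvtColor(d["pixels"],cv2.COLOR_RGB2GRAY)
    big=cv2.resize(g[v-22:v+23,u-22:u+23].astype(np.float32),None,fx=8,fy=8,interpolation=cv2.INTER_CUBIC)
    B=cv2.morphologyEx((big>th).astype(np.uint8),cv2.MORPH_CLOSE,np.ones((9,9),np.uint8))
    cs,_=cv2.findContours(B,cv2.RETR_EXTERNAL,cv2.CHAIN_APPROX_NONE)
    k=max(cs,key=cv2.contourArea)[:,0,:]; uv=(k+.5)/8-.5+[u-22,v-22]
    P=plane(d,uv[:,0],uv[:,1],.016)
    q,res=circ(P,.027); o=res>.0035
    e=P[o][:,:2]-q; m=e.mean(0)
    print("H",q.round(4),"rms",np.std(res[~o]).round(4),o.sum(),len(o),"ear",np.degrees(np.arctan2(m[1],m[0])).round(1),"max",res.max())
    vis=cv2.cvtColor(np.clip(big,0,255).astype(np.uint8),cv2.COLOR_GRAY2BGR)
    cv2.drawContours(vis,[k[:,None]],-1,(0,0,255),1)
    t=np.linspace(0,6.28,60); pc=proj(d,np.c_[q[0]+.027*np.cos(t),q[1]+.027*np.sin(t),0*t+.016])
    cv2.polylines(vis,[(((pc-[u-22,v-22]+.5)*8)).astype(np.int32)],True,(0,255,0),1); out.append(vis)
    Pc=cloud(d); hm=(Pc[...,2]>.012)&(np.hypot(Pc[...,0]-.425,Pc[...,1]+.135)<.045)
    Q=Pc[hm];q2,r2=circ(Q,.026); print("cloud rim",q2.round(4),"top z",np.percentile(Q[:,2],90).round(4),Q.min(0).round(4),Q.max(0).round(4))
cv2.imwrite("pics/crop3.png",np.hstack(out))
from rig import manip
from scipy.spatial.transform import Rotation as Ro
s=manip.get_state();w=s["ee_rot"];print(Ro.from_quat([w[1],w[2],w[3],w[0]]).as_matrix().round(3), manip.finger_overhang)
E
```

```text
H [ 0.429  -0.1356] rms 0.0008 156 602 ear 165.7 max 0.010881064098965356
cloud rim [ 0.4262 -0.1344] top z 0.0189 [ 0.3924 -0.1617  0.0121] [ 0.4541 -0.1093  0.0208]
H [ 0.4251 -0.1328] rms 0.0063 234 759 ear -48.0 max 0.007210679466351299
cloud rim [ 0.426  -0.1377] top z 0.0194 [ 0.3932 -0.1646  0.0121] [ 0.4544 -0.1096  0.0212]
[[ 0.337 -0.001 -0.941]
 [ 0.941 -0.002  0.337]
 [-0.002 -1.     0.   ]] 0.017
```

View pics/crop3.png

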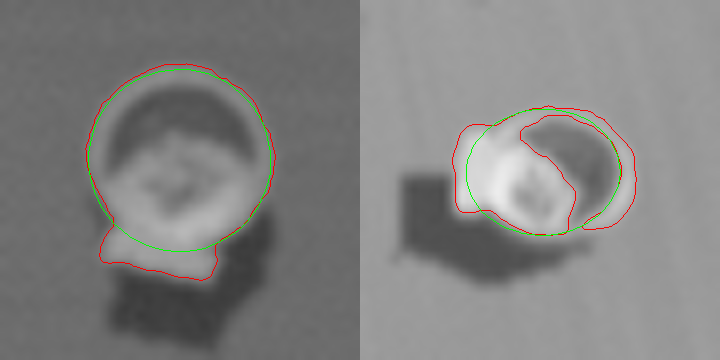

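Candidates in the 768-px top view:
- Large scallop: (361,312), brown with ears.
- Blue look-alike: (299,388).
- Turquoise look-alike: (388,381).
- Medium scallop: (191,318).
- Small scallop: (517,309).
- Clam: (282,319), smooth and no part of the job.
- Half shell: (443,325), the only hollow pale shell.

The crops show the medium and large scallops brown, ribbed and eared, and the half shell open and cup up. I'm going to the half shell first.

Request:
{"name": "arm_command", "arguments": {"commands": [[7.0,[1.3,-3.75,0],0.01],[7.0,[1.3,-3.75,0],0.01],[7.0,[1.3,-3.75,0],0.01],[7.0,[1.3,-3.75,0],0.01],[7.0,[1.3,-3.75,0],0.01],[7.0,[1.3,-3.75,0],0.01],[7.0,[1.3,-3.75,0],0.01],[7.0,[1.3,-3.75,0],0.01],[7.0,[1.3,-3.75,0],0.01],[7.0,[1.3,-3.75,0],0.01]], "grip_force": 25}}

```text
clock: 1.1
position: [0.3237, 0.1648, 0.2482]
ee_rot: [0.557, -0.557, -0.436, 0.436]
contact_force: [1.1, -0.0, 0.3]
width: 0.0698
```

Request:
{"name": "arm_command", "arguments": {"commands": [[7.0,[1.3,-3.75,-1],0],[7.0,[1.3,-3.75,-1],0],[7.0,[1.3,-3.75,-2],0],[7.0,[1.3,-3.75,-2],0],[7.0,[1.3,-3.75,-2],0],[7.0,[1.3,-3.75,-2],0],[7.0,[1.3,-3.75,-2],0],[7.0,[1.3,-3.75,-1],0],[7.0,[0,0,0],0],[7.0,[0,0,0],0],[7.0,[0,0,0],0]]}}

```text
clock: 2.2
position: [0.4271, -0.1327, 0.1182]
ee_rot: [0.558, -0.557, -0.435, 0.436]
contact_force: [0.1, -0.4, -0.8]
width: 0.0702
```

```bash
cat > st.py <<'E'
from rig import manip
from h import *
from scipy.spatial.transform import Rotation as Ro
def st():
    s=manip.get_state();w=s["ee_rot"];R=Ro.from_quat([w[1],w[2],w[3],w[0]]).as_matrix()
    print("t",round(s["clock"],2),"p",s["position"].round(4),"yaw",np.degrees(np.arctan2(R[1,0],R[0,0])).round(1),"tooly",R[:,1].round(3),"F",s["contact_force"].round(1),"w",s["width"].round(4),"q",s["qpos"].round(2))
    return s
E
python3 - <<'E'
from st import *
s=st()
for n in ("side","top"):
    d=manip.get_image(n); np.savez(f"pics/{n}1.npz",**d)
    P=cloud(d); p=s["position"]
    m=(np.hypot(P[...,0]-p[0],P[...,1]-p[1])<.09)&(P[...,2]>.05)&(P[...,2]<.2)
    if m.any():
        q=P[m]; print(n,"lowest",np.percentile(q[:,2],[0,1,3,10]).round(4), m.sum())
    u,v=proj(d,p)[0].astype(int)
    im=d["pixels"][max(0,v-60):v+60,max(0,u-80):u+80,::-1]
    cv2.imwrite(f"pics/g_{n}1.png",cv2.resize(im,(640,480)))
E
```

```text
Traceback (most recent call last):
  File "st.py", line 6, in st
    print("t",round(s["clock"],2),"p",s["position"].round(4),"yaw",np.degrees(np.arctan2(R[1,0],R[0,0])).round(1),"tooly",R[:,1].round(3),"F",s["contact_force"].round(1),"w",s["width"].round(4),"q",s["qpos"].round(2))
                                                                                                                                                                              ^^^^^^^^^^^^^^^^
AttributeError: 'float' object has no attribute 'round'
```

```bash
sed -i 's/s\["width"\].round(4)/round(s["width"],4)/' st.py
cat > look.py <<'E'
from st import *
import sys
i=sys.argv[1]
s=st()
for n in ("side","top"):
    d=manip.get_image(n); np.savez(f"pics/{n}{i}.npz",**d)
    P=cloud(d); p=s["position"]
    m=(np.hypot(P[...,0]-p[0],P[...,1]-p[1])<.09)&(P[...,2]>.05)&(P[...,2]<.2)
    if m.any():
        q=P[m]; print(n,"lowest",np.percentile(q[:,2],[0,1,3,10]).round(4), m.sum())
    u,v=proj(d,p)[0].astype(int)
    im=d["pixels"][max(0,v-60):v+60,max(0,u-80):u+80,::-1]
    cv2.imwrite(f"pics/g_{n}{i}.png",cv2.resize(im,(640,480)))
E
python3 look.py 1
```

```text
t 2.2 p [ 0.4271 -0.1327  0.1182] yaw 76.0 tooly [-0.001  0.001 -1.   ] F [ 0.1 -0.4 -0.8] w 0.0702 q [-0.46  0.21  1.96  0.    0.97 -1.78]
side lowest [0.1063 0.1116 0.1142 0.1243] 207
```

View pics/g_side1.png

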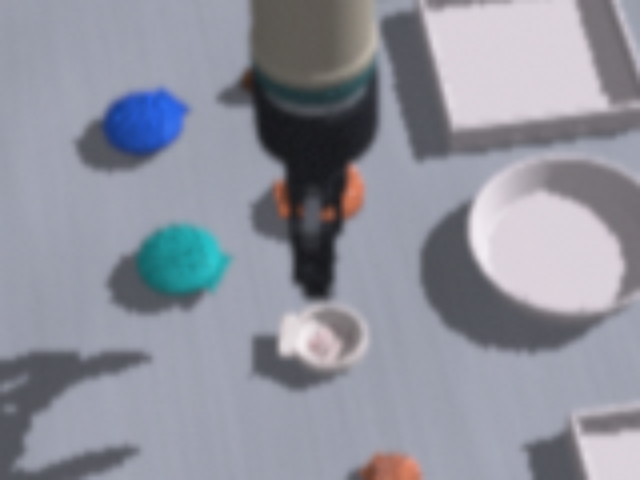

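The close view shows the black gripper with its tip at (318,290), right above the pale hollow half shell at (325,335). The tips sit about 7 mm ahead of the TCP at this opening. Now descending.

Request:
{"name": "arm_command", "arguments": {"commands": [[7.0,[0.1,-0.3,-2],0],[7.0,[0,0,-2],0],[7.0,[0,0,-2],0],[7.0,[0,0,-1.5],0],[7.0,[0,0,-1.0],0],[7.0,[0,0,0],0],[7.0,[0,0,0],0]]}}

```text
clock: 3.0
position: [0.4291, -0.1364, 0.0338]
ee_rot: [-0.557, 0.557, 0.436, -0.436]
contact_force: [0.0, -0.3, 0.2]
width: 0.0698
```

```bash
python3 look.py 2
```

```text
t 3.0 p [ 0.4291 -0.1364  0.0338] yaw 76.1 tooly [ 0.001 -0.    -1.   ] F [ 0.  -0.3  0.2] w 0.0698 q [-0.46  0.33  2.07  0.    0.74 -1.79]
side lowest [0.0675 0.0745 0.0778 0.0966] 753
top lowest [0.123  0.1231 0.1233 0.1236] 18
```

View pics/g_side2.png

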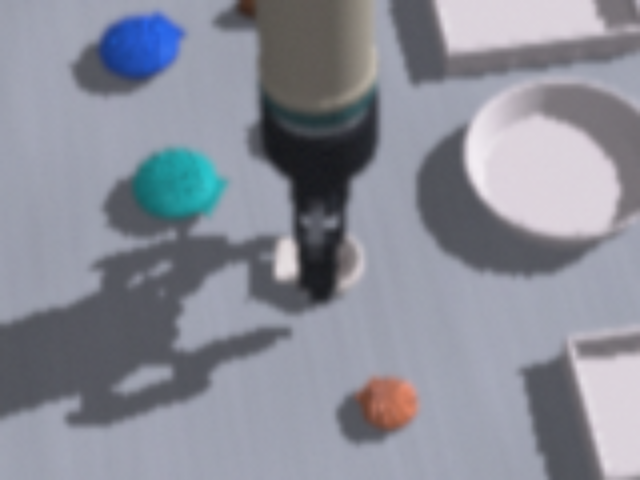

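The gripper straddles the half shell at (320,265), so I lower and close.

Request:
{"name": "arm_command", "arguments": {"commands": [[7.0,[0,0,-0.8],0],[7.0,[0,0,-0.8],0],[7.0,[0,0,0],0],[7.0,[0,0,0],0],[5.0,[0,0,0],0],[4.5,[0,0,0],0],[4.5,[0,0,0],0],[4.5,[0,0,0],0],[4.5,[0,0,0],0],[4.5,[0,0,0],0],[4.5,[0,0,0],0]], "grip_force": 25}}

```text
clock: 4.2
position: [0.4289, -0.1367, 0.0177]
ee_rot: [-0.557, 0.557, 0.436, -0.435]
contact_force: [-0.5, 1.4, 6.3]
width: 0.0534
```

Request:
{"name": "arm_command", "arguments": {"commands": [[4.5,[0,0,0.5],0],[4.5,[0,0,1],0],[4.5,[0,0,2],0],[4.5,[0,0,2],0],[4.5,[0,0,2],0],[4.5,[0,0,0.5],0],[4.5,[0,0,0],0],[4.5,[0,0,0],0]]}}

```text
clock: 5.0
position: [0.4284, -0.1364, 0.0969]
ee_rot: [0.557, -0.557, -0.435, 0.436]
contact_force: [-0.1, 0.5, -0.5]
width: 0.0535
```

```bash
python3 look.py 3
```

```text
t 5.0 p [ 0.4284 -0.1364  0.0969] yaw 76.0 tooly [-0.001  0.    -1.   ] F [-0.1  0.5 -0.5] w 0.0535 q [-0.46  0.24  1.99  0.    0.92 -1.79]
side lowest [0.081  0.0829 0.0841 0.0899] 476
top lowest [0.1795 0.1799 0.1805 0.182 ] 16
```

View pics/g_side3.png

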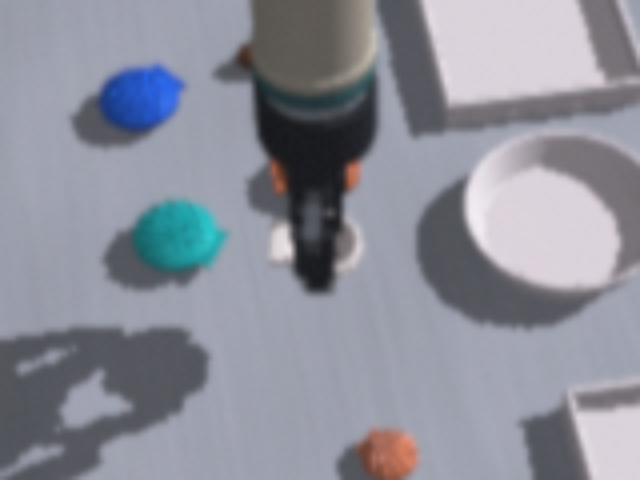

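The half shell hangs level in the jaws at (320,240), width 53.5 mm. I take it to the bowl, moving +18.6 and +4.8 cm.

Request:
{"name": "arm_command", "arguments": {"commands": [[4.5,[2,0.5,0],0],[4.5,[3,0.8,0],0],[4.5,[4,1.0,0],0],[4.5,[4,1.0,0],0],[4.5,[3,0.8,0],0],[4.5,[2,0.5,0],0],[4.5,[0.6,0.2,0],0],[4.5,[0,0,0],0],[4.5,[0,0,0],0],[4.5,[0,0,0],0]]}}

```text
clock: 6.1
position: [0.6133, -0.0889, 0.0971]
ee_rot: [0.558, -0.557, -0.435, 0.436]
contact_force: [-0.3, -0.5, 0.2]
width: 0.0536
```

```bash
python3 look.py 4
```

```text
t 6.1 p [ 0.6133 -0.0889  0.0971] yaw 76.0 tooly [-0.002  0.    -1.   ] F [-0.3 -0.5  0.2] w 0.0536 q [-0.26  0.46  1.62 -0.    1.07 -1.58]
side lowest [0.0806 0.0835 0.0852 0.0921] 466
top lowest [0.0819 0.0832 0.0839 0.0875] 652
```

View pics/g_side4.png

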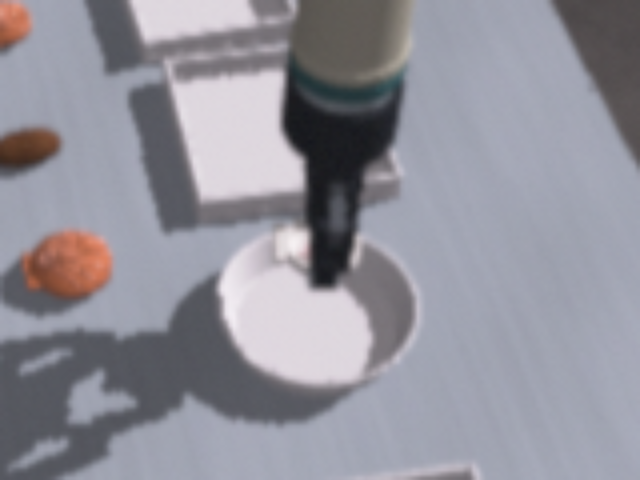

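The shell is over the bowl, so I lower it.

Request:
{"name": "arm_command", "arguments": {"commands": [[4.5,[0.15,0.1,-1.5],0],[4.5,[0,0,-1.8],0],[4.5,[0,0,-1.8],0],[4.5,[0,0,-1.2],0],[4.5,[0,0,-0.6],0],[4.5,[0,0,-0.3],0],[4.5,[0,0,-0.1],0],[4.5,[0,0,0],0],[4.5,[0,0,0],0]]}}

```text
clock: 7.1
position: [0.6168, -0.0877, 0.025]
ee_rot: [-0.557, 0.557, 0.436, -0.435]
contact_force: [-0.3, 0.2, 0.6]
width: 0.0534
```

```bash
python3 look.py 5
```

```text
t 7.1 p [ 0.6168 -0.0877  0.025 ] yaw 76.0 tooly [ 0.001 -0.    -1.   ] F [-0.3  0.2  0.6] w 0.0534 q [-0.25  0.54  1.69  0.    0.91 -1.58]
side lowest [0.0544 0.0626 0.0681 0.086 ] 745
top lowest [0.0527 0.0581 0.0616 0.065 ] 550
```

View pics/g_side5.png

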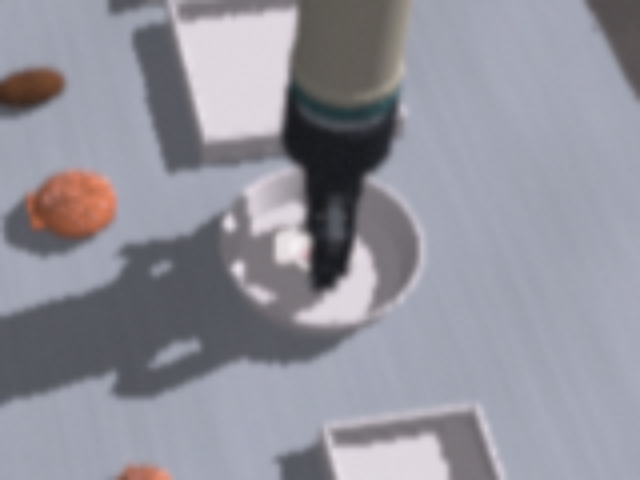

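Request:
{"name": "arm_command", "arguments": {"commands": [[4.5,[-0.2,0,-0.1],0],[4.5,[0,0,-0.1],0],[4.5,[0,0,0],0],[4.5,[0,0,0],0],[4.5,[0,0,0],0]]}}

```text
clock: 7.7
position: [0.614, -0.0876, 0.0227]
ee_rot: [0.557, -0.557, -0.435, 0.436]
contact_force: [-2.3, -0.1, 5.4]
width: 0.0532
```

```bash
python3 -c "
from st import *
st()"
```

```text
t 7.7 p [ 0.614  -0.0876  0.0227] yaw 76.0 tooly [-0.  0. -1.] F [-2.3 -0.1  5.4] w 0.0532 q [-0.25  0.54  1.7  -0.    0.91 -1.58]
```

Resting on the floor (5 N). Open gently, then rise.

Request:
{"name": "arm_command", "arguments": {"commands": [[5.6,[0,0,0],0],[6.2,[0,0,0],0],[6.5,[0,0,0],0],[6.5,[0,0,0],0],[6.5,[0,0,1.0],0],[6.5,[0,0,2.0],0],[6.5,[0,0,3.0],0],[6.5,[0,0,3.0],0],[6.5,[-2,1.0,2.0],0],[7.4,[-3,1.5,0],0.06],[7.4,[-3,1.5,0],0.06],[7.4,[-3,1.5,0],0.06]]}}

```text
clock: 8.9
position: [0.5034, -0.0322, 0.1332]
ee_rot: [-0.515, 0.516, 0.485, -0.484]
contact_force: [0.0, 0.5, 0.3]
width: 0.0741
```

Request:
{"name": "arm_command", "arguments": {"commands": [[7.4,[-3,1.5,0],0.06],[7.4,[-2.8,1.4,0],0],[7.4,[0,0,0],0],[7.4,[0,0,0],0],[7.4,[0,0,0],0]]}}

```text
clock: 9.4
position: [0.448, -0.0041, 0.1331]
ee_rot: [-0.5, 0.502, 0.5, -0.498]
contact_force: [0.8, -0.2, 0.9]
width: 0.074
```

```bash
python3 look.py 6; python3 - <<'E'
from h import *
d=dict(np.load("pics/top6.npz")); P=cloud(d)
r=np.hypot(P[...,0]-.614,P[...,1]+.088)
m=(r<.05)&(P[...,2]>.017)&(P[...,2]<.035); q=P[m]
print(len(q),q.min(0).round(4),q.max(0).round(4))
o=[]
for n,c in (("top",(275,135)),("side",(305,190))):
    o.append(cv2.resize(np.load(f"pics/{n}6.npz")["pixels"][c[1]-40:c[1]+40,c[0]-50:c[0]+50,::-1],(400,320),interpolation=cv2.INTER_CUBIC))
cv2.imwrite("pics/bowl6.png",np.hstack(o))
E
```

```text
t 9.4 p [ 0.448  -0.0041  0.1331] yaw 89.8 tooly [ 0.003 -0.001 -1.   ] F [ 0.8 -0.2  0.9] w 0.074 q [-0.16  0.19  1.94 -0.    1.01 -1.73]
side lowest [0.1223 0.1281 0.1296 0.1345] 153
168 [ 0.5779 -0.1112  0.0173] [ 0.6387 -0.0607  0.0265]
```

View pics/bowl6.png

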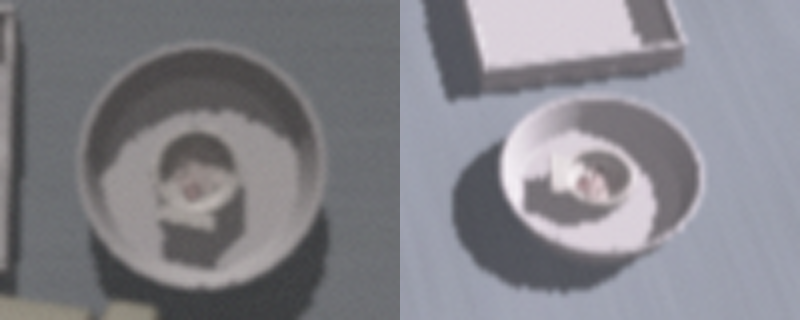

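View pics/g_side6.png

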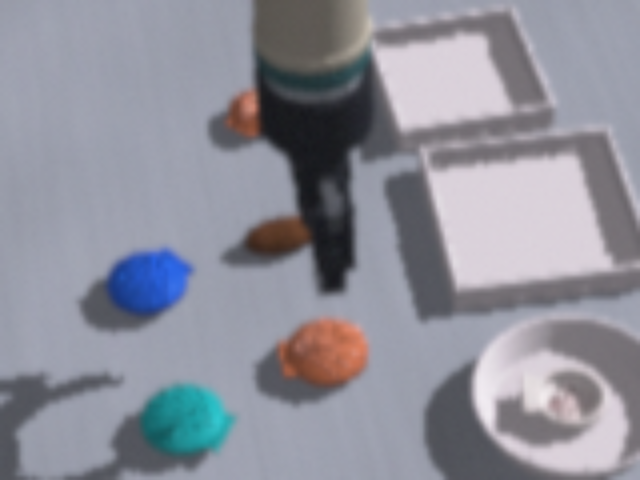

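The shell sits cup up in the middle of the bowl: centre about (0.612,-0.086), against the bowl's (0.6145,-0.088). The gripper now hangs over the large brown scallop at (325,350) in the close view. The blue (148,282) and turquoise (185,418) look-alikes are well clear.

Request:
{"name": "arm_command", "arguments": {"commands": [[7.4,[-0.1,-0.05,-2],0],[7.4,[0,0,-3],0],[7.4,[0,0,-2.5],0],[7.4,[0,0,-1.8],0],[7.4,[0,0,-1.2],0],[7.4,[0,0,-0.6],0],[7.4,[0,0,0],0],[7.4,[0,0,0],0],[7.4,[0,0,0],0]]}}

```text
clock: 10.4
position: [0.4461, -0.0043, 0.0219]
ee_rot: [-0.501, 0.501, 0.499, -0.499]
contact_force: [0.2, -0.4, -0.3]
width: 0.0739
```

Request:
{"name": "arm_command", "arguments": {"commands": [[6.0,[0,0,0],0],[5.5,[0,0,0],0],[5.5,[0,0,0],0],[5.5,[0,0,0],0],[5.5,[0,0,0],0],[5.5,[0,0,0],0]], "grip_force": 35}}

```text
clock: 11.0
position: [0.446, -0.0042, 0.0226]
ee_rot: [-0.5, 0.502, 0.5, -0.499]
contact_force: [-1.0, -0.3, 8.0]
width: 0.0601
```

Request:
{"name": "arm_command", "arguments": {"commands": [[5.5,[0,0,0.5],0],[5.5,[0,0,1.5],0],[5.5,[0,0,2],0],[5.5,[0,0,2.5],0],[5.5,[0,0,2.0],0],[5.5,[0,0,0.5],0],[5.5,[0,0,0],0],[5.5,[0,0,0],0]]}}

```text
clock: 11.8
position: [0.4445, -0.004, 0.1106]
ee_rot: [0.501, -0.5, -0.499, 0.499]
contact_force: [-0.9, -0.2, -0.8]
width: 0.0599
```

```bash
python3 look.py 7
```

```text
t 11.8 p [ 0.4445 -0.004   0.1106] yaw 89.8 tooly [-0.002  0.    -1.   ] F [-0.9 -0.2 -0.8] w 0.0599 q [-0.17  0.21  1.98  0.    0.95 -1.73]
side lowest [0.0953 0.0988 0.1015 0.1046] 417
top lowest [0.1976 0.1976 0.1976 0.1976] 1
```

View pics/g_side7.png

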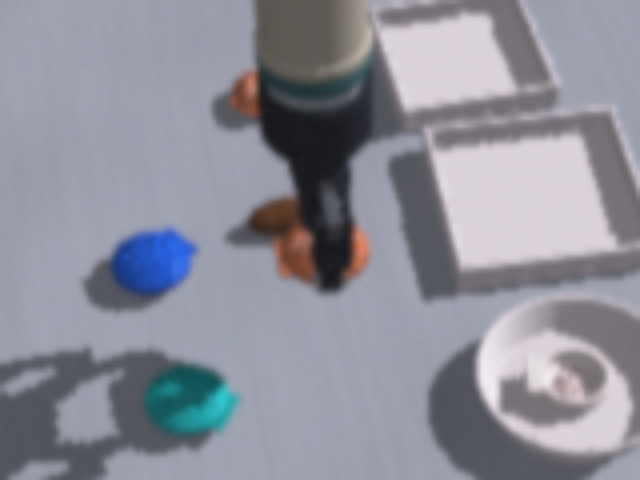

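The large scallop hangs level in the jaws (width 60 mm). To the large tray: +19.2, +10.9 cm.

Request:
{"name": "arm_command", "arguments": {"commands": [[5.5,[2,1.1,0],0],[5.5,[3,1.7,0],0],[5.5,[4,2.3,0],0],[5.5,[4,2.3,0],0],[5.5,[3,1.7,0],0],[5.5,[2,1.1,0],0],[5.5,[1.2,0.7,0],0],[5.5,[0,0,0],0],[5.5,[0,0,0],0],[5.5,[0,0,0],0]]}}

```text
clock: 12.9
position: [0.6359, 0.1043, 0.1106]
ee_rot: [0.502, -0.5, -0.498, 0.5]
contact_force: [0.4, 1.2, -0.9]
width: 0.0597
```

Request:
{"name": "arm_command", "arguments": {"commands": [[5.5,[0,0,-1.5],0],[5.5,[0,0,-2.0],0],[5.5,[0,0,-2.0],0],[5.5,[0,0,-1.4],0],[5.5,[0,0,-0.6],0],[5.5,[0,0,-0.3],0],[5.5,[0,0,0],0],[5.5,[0,0,0],0]]}}

```text
clock: 13.7
position: [0.638, 0.1049, 0.0342]
ee_rot: [-0.501, 0.501, 0.5, -0.499]
contact_force: [0.8, 0.4, -0.9]
width: 0.06
```

```bash
python3 look.py 8
```

```text
t 13.7 p [0.638  0.1049 0.0342] yaw 89.8 tooly [ 0.002  0.    -1.   ] F [ 0.8  0.4 -0.9] w 0.06 q [ 0.06  0.55  1.63  0.    0.96 -1.51]
side lowest [0.0505 0.0565 0.0702 0.0852] 719
top lowest [0.0524 0.0662 0.072  0.086 ] 692
```

View pics/g_side8.png

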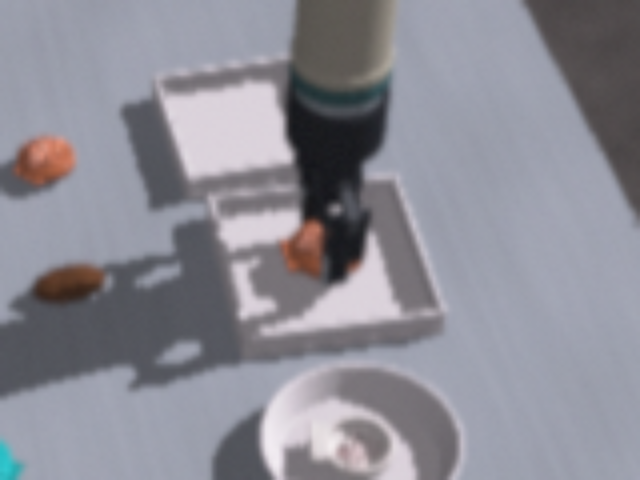

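The scallop is over the middle of the large tray. Contact is expected at about z 0.027, so I go down in small steps.

Request:
{"name": "arm_command", "arguments": {"commands": [[5.5,[-0.1,0,-0.3],0],[5.5,[0,0,-0.2],0],[5.5,[0,0,-0.2],0],[5.5,[0,0,0],0],[5.5,[0,0,0],0],[5.5,[0,0,0],0]]}}

```text
clock: 14.4
position: [0.6362, 0.1049, 0.0277]
ee_rot: [-0.501, 0.501, 0.499, -0.499]
contact_force: [-2.7, 0.3, 7.4]
width: 0.0596
```

Request:
{"name": "arm_command", "arguments": {"commands": [[6.3,[0,0,0],0],[6.8,[0,0,0],0],[7.2,[0,0,0],0],[7.2,[0,0,0],0],[7.2,[0,0,1.0],0],[7.2,[0,0,2.0],0],[7.2,[0,0,3.0],0],[7.2,[0,0,3.0],0],[7.2,[-2,1.6,1.5],0.09],[7.0,[-3,2.5,0],0.09],[7.0,[-3,2.5,0],0.09],[7.0,[-3,2.5,0],0.09]]}}

```text
clock: 15.6
position: [0.5255, 0.1966, 0.1323]
ee_rot: [-0.402, 0.403, 0.582, -0.581]
contact_force: [0.9, 0.3, -0.3]
width: 0.0703
```

Request:
{"name": "arm_command", "arguments": {"commands": [[6.6,[-3,2.5,0],0.09],[6.6,[-3,2.5,0],0.09],[6.6,[-2,1.6,0],0.09],[6.6,[-0.8,0.7,0],0.09],[6.6,[0,0,0],0],[6.6,[0,0,0],0],[6.6,[0,0,0],0]]}}

```text
clock: 16.3
position: [0.4393, 0.2685, 0.1317]
ee_rot: [-0.293, 0.294, 0.643, -0.643]
contact_force: [-0.0, 0.2, 0.0]
width: 0.0661
```

```bash
python3 look.py 9; python3 - <<'E'
from fit import *
T=dict(np.load("pics/top9.npz")); p=proj(T,[.637,.105,.02])[0]; print(p)
fitall(T,[("L",p,.031,.02,"red")])
p=p.astype(int)
cv2.imwrite("pics/L9.png",cv2.resize(T["pixels"][p[1]-40:p[1]+40,p[0]-50:p[0]+50,::-1],(600,480),interpolation=cv2.INTER_CUBIC))
E
```

```text
t 16.3 p [0.4393 0.2685 0.1317] yaw 130.9 tooly [ 0.001  0.    -1.   ] F [-0.   0.2  0. ] w 0.0661 q [ 0.41  0.28  1.81 -0.    1.05 -1.87]
side lowest [0.1198 0.1232 0.1269 0.1355] 399
top lowest [0.1203 0.1241 0.128  0.137 ] 335
[194.07825007 128.60310606]
L c [0.6374 0.1066] area 512 rms 0.0017 ear ang deg -178.8 n 107 max 0.0057
```

View pics/L9.png

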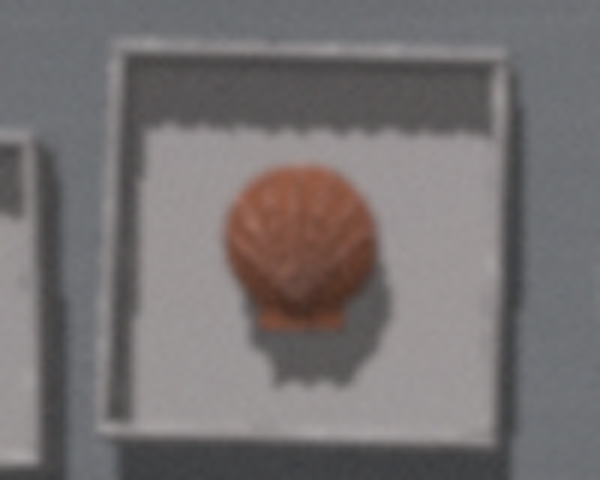

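View pics/g_side9.png

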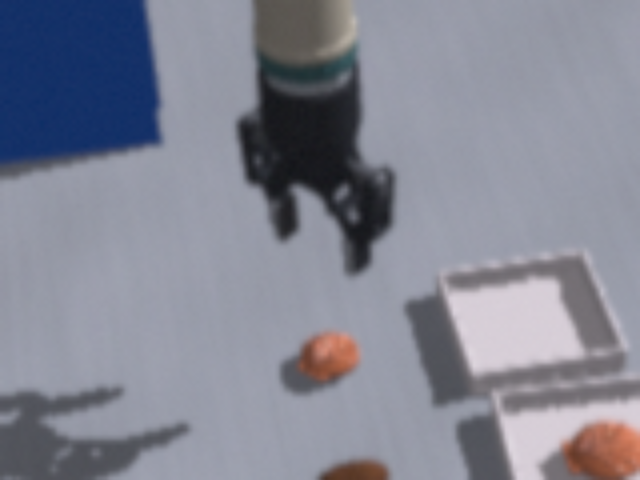

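The large scallop lies flat within 2 mm of the tray's middle. In the close view the jaws are open above the medium scallop at (330,355), so I grasp it.

Request:
{"name": "arm_command", "arguments": {"commands": [[6.6,[-0.1,0.05,-2],0],[6.6,[0,0,-3],0],[6.6,[0,0,-2.5],0],[6.6,[0,0,-2.0],0],[6.6,[0,0,-1.2],0],[6.6,[0,0,-0.4],0],[6.6,[0,0,0],0],[6.6,[0,0,0],0],[6.6,[0,0,0],0]]}}

```text
clock: 17.3
position: [0.4381, 0.2697, 0.0213]
ee_rot: [-0.293, 0.294, 0.644, -0.643]
contact_force: [-0.1, -0.3, -0.2]
width: 0.0663
```

Request:
{"name": "arm_command", "arguments": {"commands": [[5.2,[0,0,0],0],[4.3,[0,0,0],0],[4.3,[0,0,0],0],[4.3,[0,0,0],0],[4.3,[0,0,0],0],[4.3,[0,0,0],0]], "grip_force": 30}}

```text
clock: 17.9
position: [0.4379, 0.2696, 0.0215]
ee_rot: [-0.293, 0.293, 0.644, -0.643]
contact_force: [-0.7, 0.3, 5.9]
width: 0.0477
```

Request:
{"name": "arm_command", "arguments": {"commands": [[4.3,[0,0,0.5],0],[4.3,[0,0,1.5],0],[4.3,[0,0,2],0],[4.3,[0,0,2.5],0],[4.3,[0,0,2.0],0],[4.3,[0,0,0.5],0],[4.3,[0,0,0],0],[4.3,[0,0,0],0]]}}

```text
clock: 18.7
position: [0.4366, 0.2691, 0.1095]
ee_rot: [0.293, -0.293, -0.643, 0.644]
contact_force: [-0.2, 0.3, -1.0]
width: 0.0478
```

```bash
python3 look.py 10
```

```text
t 18.7 p [0.4366 0.2691 0.1095] yaw 131.0 tooly [-0.002 -0.001 -1.   ] F [-0.2  0.3 -1. ] w 0.0478 q [ 0.42  0.3   1.84  0.    1.   -1.87]
side lowest [0.0939 0.0985 0.1007 0.1066] 725
top lowest [0.0976 0.0997 0.1009 0.1041] 786
```

View pics/g_side10.png

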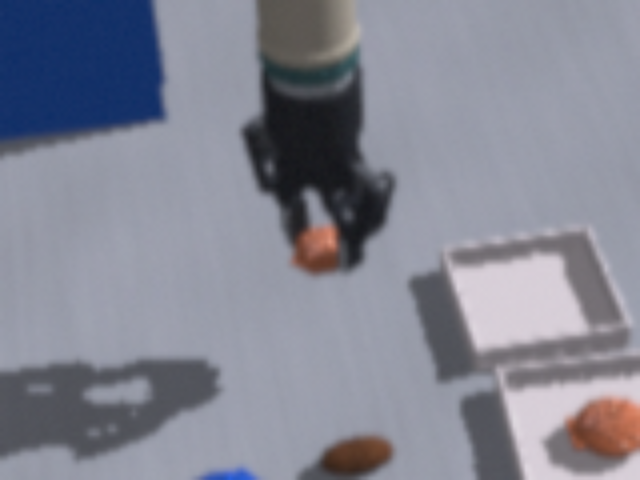

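The medium scallop is held level at (318,250). To the medium tray: +17.7, +0.9.

Request:
{"name": "arm_command", "arguments": {"commands": [[4.3,[2,0.1,0],0],[4.3,[3,0.2,0],0],[4.3,[4,0.2,0],0],[4.3,[4,0.2,0],0],[4.3,[3,0.2,0],0],[4.3,[1.5,0,0],0],[4.3,[0.2,0,0],0],[4.3,[0,0,0],0],[4.3,[0,0,0],0],[4.3,[0,0,0],0]]}}

```text
clock: 19.8
position: [0.613, 0.2784, 0.1102]
ee_rot: [0.293, -0.292, -0.643, 0.644]
contact_force: [0.9, -0.6, -0.7]
width: 0.0477
```

Request:
{"name": "arm_command", "arguments": {"commands": [[4.3,[0,0,-1.5],0],[4.3,[0,0,-2.0],0],[4.3,[0,0,-2.0],0],[4.3,[0,0,-1.4],0],[4.3,[0,0,-0.6],0],[4.3,[0,0,-0.3],0],[4.3,[0,0,0],0],[4.3,[0,0,0],0]]}}

```text
clock: 20.6
position: [0.6149, 0.2786, 0.0332]
ee_rot: [-0.293, 0.293, 0.644, -0.643]
contact_force: [-0.8, 0.2, -1.4]
width: 0.0476
```

```bash
python3 look.py 11
```

```text
t 20.6 p [0.6149 0.2786 0.0332] yaw 131.0 tooly [ 0.002  0.001 -1.   ] F [-0.8  0.2 -1.4] w 0.0476 q [ 0.32  0.59  1.56  0.    0.99 -1.96]
side lowest [0.05   0.0555 0.0634 0.0739] 906
top lowest [0.0502 0.0558 0.0665 0.0735] 1266
```

View pics/g_side11.png

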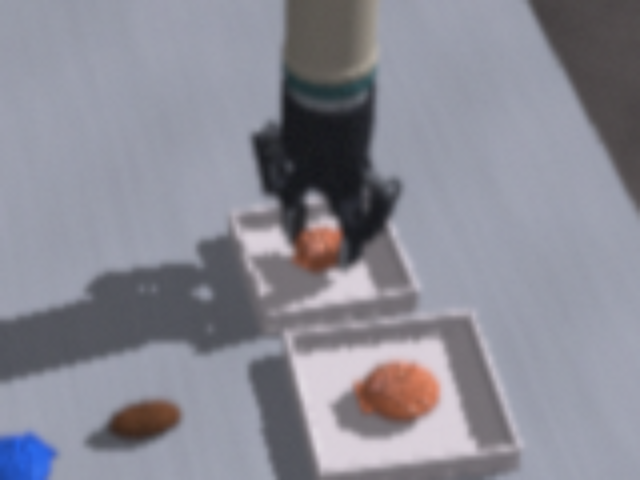

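Request:
{"name": "arm_command", "arguments": {"commands": [[4.3,[-0.1,0,-0.3],0],[4.3,[0,0,-0.2],0],[4.3,[0,0,-0.15],0],[4.3,[0,0,0],0],[4.3,[0,0,0],0],[4.3,[0,0,0],0]]}}

```text
clock: 21.3
position: [0.6132, 0.2783, 0.0265]
ee_rot: [0.293, -0.293, -0.644, 0.644]
contact_force: [-1.9, 0.3, 5.7]
width: 0.0483
```

Request:
{"name": "arm_command", "arguments": {"commands": [[5.1,[0,0,0],0],[5.6,[0,0,0],0],[6.0,[0,0,0],0],[6.0,[0,0,0],0],[6.0,[0,0,1.0],0],[6.0,[0,0,2.0],0],[6.0,[0,0,3.0],0],[6.0,[0,0,3.0],0],[6.0,[-0.5,-2.0,1.5],-0.09],[6.0,[-1.0,-3.2,0],-0.09],[6.0,[-1.0,-3.2,0],-0.09],[6.0,[-1.0,-3.2,0],-0.09]]}}

```text
clock: 22.5
position: [0.5781, 0.1615, 0.1319]
ee_rot: [-0.404, 0.405, 0.58, -0.58]
contact_force: [0.1, -0.7, -0.3]
width: 0.0598
```

Request:
{"name": "arm_command", "arguments": {"commands": [[5.5,[-1.0,-3.2,0],-0.09],[5.5,[-1.0,-3.2,0],-0.09],[5.5,[-1.0,-3.2,0],-0.09],[5.5,[-1.0,-3.2,0],-0.09],[5.5,[-1.0,-3.2,0],-0.09],[5.5,[-1.0,-3.2,0],-0.09],[5.5,[-1.0,-3.2,0],-0.09],[5.5,[-1.0,-3.2,0],-0.09],[5.5,[-1.0,-3.2,0],-0.09],[5.5,[-1.0,-3.2,0],-0.09],[5.5,[-1.0,-3.2,0],-0.09],[5.5,[-1.0,-3.2,0],-0.09]]}}

```text
clock: 23.7
position: [0.458, -0.223, 0.1318]
ee_rot: [-0.645, 0.646, 0.29, -0.289]
contact_force: [0.7, 0.0, -1.1]
width: 0.0551
```

Request:
{"name": "arm_command", "arguments": {"commands": [[5.5,[-0.9,-3.2,0],-0.09],[5.5,[0,0,0],0],[5.5,[0,0,0],0],[5.5,[0,0,0],0]]}}

```text
clock: 24.1
position: [0.4494, -0.2529, 0.1311]
ee_rot: [0.657, -0.657, -0.262, 0.261]
contact_force: [0.5, 1.0, 0.1]
width: 0.0549
```

```bash
python3 look.py 12; python3 - <<'E'
from fit import *
T=dict(np.load("pics/top12.npz")); p=proj(T,[.614,.279,.02])[0]
fitall(T,[("M",p,.025,.0175,"red"),("L",proj(T,[.637,.105,.02])[0],.031,.02,"red"),("S",proj(T,[.449,-.254,.01])[0],.019,.0105,"red")])
p=p.astype(int)
cv2.imwrite("pics/M12.png",cv2.resize(T["pixels"][p[1]-40:p[1]+40,p[0]-50:p[0]+50,::-1],(600,480),interpolation=cv2.INTER_CUBIC))
E
```

```text
t 24.1 p [ 0.4494 -0.2529  0.1311] yaw 43.4 tooly [ 0.     0.001 -1.   ] F [0.5 1.  0.1] w 0.0549 q [-0.65  0.28  1.81  0.    1.05 -1.41]
side lowest [0.1174 0.1204 0.1234 0.1315] 348
top lowest [0.1289 0.1295 0.1308 0.1524] 143
M c [0.6127 0.279 ] area 316 rms 0.0018 ear ang deg -139.0 n 21 max 0.0038
L c [0.6373 0.1065] area 509 rms 0.0019 ear ang deg 179.8 n 85 max 0.0056
S c [ 0.4484 -0.254 ] area 179 rms 0.0015 ear ang deg 0.0 n 0 max 0.0019
```

View pics/M12.png

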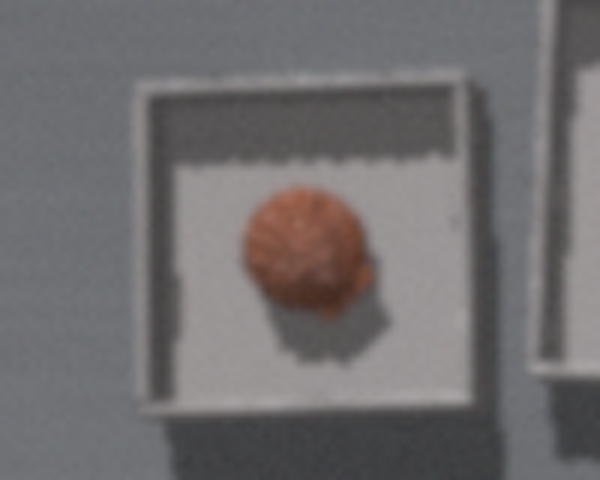

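View pics/g_side12.png

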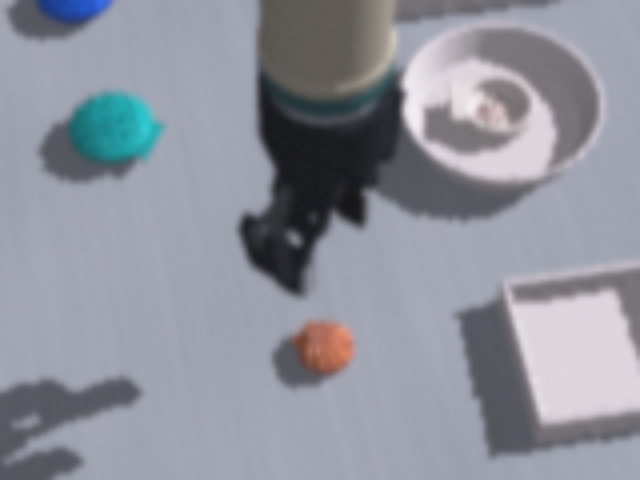

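The medium scallop lies flat in the middle of its tray. The jaws hang above the small scallop at (325,345), lined up 90° to its ear.

Request:
{"name": "arm_command", "arguments": {"commands": [[5.5,[-0.05,-0.1,-2],0],[5.5,[0,0,-3],0],[5.5,[0,0,-2.5],0],[5.5,[0,0,-2.0],0],[5.5,[0,0,-1.2],0],[5.5,[0,0,-0.5],0],[5.5,[0,0,0],0],[5.5,[0,0,0],0],[5.5,[0,0,0],0]]}}

```text
clock: 25.1
position: [0.4495, -0.255, 0.0198]
ee_rot: [-0.656, 0.658, 0.262, -0.261]
contact_force: [-0.1, 1.1, 0.5]
width: 0.0552
```

Request:
{"name": "arm_command", "arguments": {"commands": [[4.2,[0,0,0],0],[3.2,[0,0,0],0],[3.2,[0,0,0],0],[3.2,[0,0,0],0],[3.2,[0,0,0],0],[3.2,[0,0,0],0]], "grip_force": 25}}

```text
clock: 25.7
position: [0.4492, -0.2549, 0.0198]
ee_rot: [-0.657, 0.658, 0.262, -0.261]
contact_force: [-0.2, 0.2, 5.8]
width: 0.0362
```

Request:
{"name": "arm_command", "arguments": {"commands": [[3.2,[0,0,0.5],0],[3.2,[0,0,1.5],0],[3.2,[0,0,2],0],[3.2,[0,0,2.5],0],[3.2,[0,0,2.0],0],[3.2,[0,0,0.5],0],[3.2,[0,0,0],0],[3.2,[0,0,0],0]]}}

```text
clock: 26.5
position: [0.4482, -0.2542, 0.108]
ee_rot: [0.658, -0.657, -0.261, 0.262]
contact_force: [-0.1, 0.6, -0.6]
width: 0.0358
```

```bash
python3 look.py 13
```

```text
t 26.5 p [ 0.4482 -0.2542  0.108 ] yaw 43.4 tooly [-0.001  0.001 -1.   ] F [-0.1  0.6 -0.6] w 0.0358 q [-0.65  0.31  1.84  0.    0.99 -1.41]
side lowest [0.0956 0.0973 0.1003 0.1036] 580
top lowest [0.0962 0.0969 0.0982 0.1022] 412
```

View pics/g_side13.png

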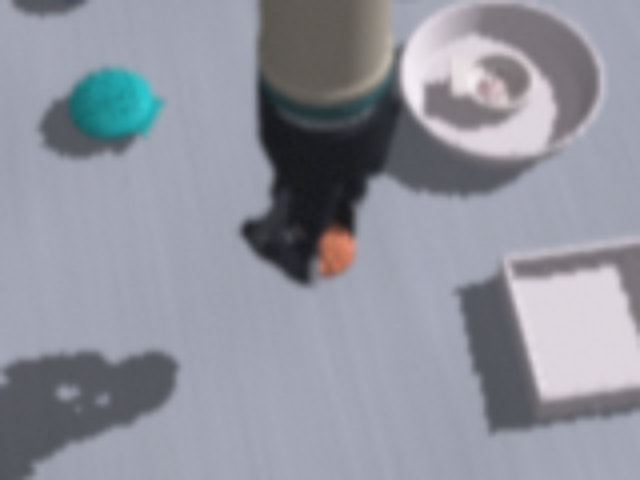

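The small scallop is held at (337,250). To the small tray: +17.8, -3.8.

Request:
{"name": "arm_command", "arguments": {"commands": [[3.2,[2,-0.4,0],0],[3.2,[3,-0.7,0],0],[3.2,[4,-0.9,0],0],[3.2,[4,-0.9,0],0],[3.2,[3,-0.6,0],0],[3.2,[1.5,-0.3,0],0],[3.2,[0.3,0,0],0],[3.2,[0,0,0],0],[3.2,[0,0,0],0],[3.2,[0,0,0],0]]}}

```text
clock: 27.6
position: [0.6256, -0.2923, 0.1088]
ee_rot: [0.657, -0.657, -0.261, 0.261]
contact_force: [-0.3, -0.2, 0.2]
width: 0.0364
```

Request:
{"name": "arm_command", "arguments": {"commands": [[3.2,[0,0,-1.5],0],[3.2,[0,0,-2.0],0],[3.2,[0,0,-2.0],0],[3.2,[0,0,-1.4],0],[3.2,[0,0,-0.6],0],[3.2,[0,0,-0.3],0],[3.2,[0,0,0],0],[3.2,[0,0,0],0]]}}

```text
clock: 28.4
position: [0.6273, -0.293, 0.0317]
ee_rot: [-0.657, 0.658, 0.262, -0.261]
contact_force: [-0.2, 0.8, -0.9]
width: 0.0361
```

```bash
python3 look.py 14
```

```text
t 28.4 p [ 0.6273 -0.293   0.0317] yaw 43.4 tooly [ 0.001 -0.001 -1.   ] F [-0.2  0.8 -0.9] w 0.0361 q [-0.54  0.61  1.51  0.    1.02 -1.29]
side lowest [0.0507 0.0602 0.0678 0.0861] 784
top lowest [0.0506 0.0545 0.0627 0.0685] 365
```

View pics/g_side14.png

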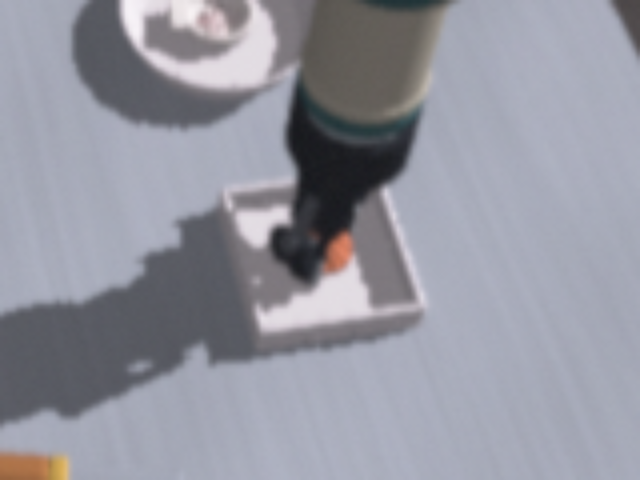

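Over the middle of the small tray. Lowering to about z 0.025.

Request:
{"name": "arm_command", "arguments": {"commands": [[3.2,[-0.1,0.1,-0.3],0],[3.2,[0,0,-0.2],0],[3.2,[0,0,-0.15],0],[3.2,[0,0,0],0],[3.2,[0,0,0],0],[3.2,[0,0,0],0]]}}

```text
clock: 29.1
position: [0.6257, -0.2914, 0.0248]
ee_rot: [0.657, -0.657, -0.261, 0.261]
contact_force: [-2.4, 1.2, 4.9]
width: 0.0359
```

Request:
{"name": "arm_command", "arguments": {"commands": [[3.9,[0,0,0],0],[4.4,[0,0,0],0],[4.8,[0,0,0],0],[4.8,[0,0,0],0],[4.8,[0,0,1.0],0],[4.8,[0,0,2.0],0],[4.8,[0,0,3.0],0],[4.8,[0,0,3.0],0],[4.8,[0,0,3],0],[4.8,[-3,0,2],0],[4.8,[-3,0,0],0],[4.8,[-3,0,0],0]]}}

```text
clock: 30.3
position: [0.5355, -0.2919, 0.1661]
ee_rot: [-0.656, 0.658, 0.262, -0.261]
contact_force: [1.4, -1.2, -0.5]
width: 0.0481
```

Request:
{"name": "arm_command", "arguments": {"commands": [[4.8,[-3,0,0],0],[4.8,[-3,0,0],0],[4.8,[-3,0,0],0],[4.8,[-3,0,0],0],[4.8,[-3,0,0],0],[4.8,[0,0,0],0],[4.8,[0,0,0],0],[4.8,[0,0,0],0]]}}

```text
clock: 31.1
position: [0.387, -0.2922, 0.165]
ee_rot: [-0.656, 0.658, 0.262, -0.261]
contact_force: [0.2, 0.2, -0.3]
width: 0.0479
```

```bash
python3 look.py 15; python3 - <<'E'
from fit import *
T=dict(np.load("pics/top15.npz"));S=dict(np.load("pics/side15.npz"))
for d in (T,S):
    fitall(d,[("M",proj(d,[.614,.279,.02])[0],.025,.0175,"red"),("L",proj(d,[.637,.105,.02])[0],.031,.02,"red"),("S",proj(d,[.626,-.2915,.02])[0],.019,.0155,"red")])
    P=cloud(d)
    for n,c in (("L",(.637,.106)),("M",(.613,.279)),("S",(.626,-.2915)),("H",(.612,-.086))):
        m=np.hypot(P[...,0]-c[0],P[...,1]-c[1])<.03; print(n,"top z",np.nanpercentile(P[m][:,2],98).round(4))
cv2.imwrite("pics/top15.png",cv2.resize(T["pixels"][70:270,70:450,::-1],(798,420),interpolation=cv2.INTER_CUBIC))
E
```

```text
t 31.1 p [ 0.387  -0.2922  0.165 ] yaw 43.4 tooly [ 0.002 -0.001 -1.   ] F [ 0.2  0.2 -0.3] w 0.0479 q [-0.79  0.21  1.82  0.    1.11 -1.55]
side lowest [0.1508 0.1524 0.1536 0.1583] 172
top lowest [0.1498 0.1527 0.1567 0.1587] 44
M c [0.6127 0.279 ] area 315 rms 0.0018 ear ang deg -139.1 n 21 max 0.0038
L c [0.6373 0.1065] area 511 rms 0.0018 ear ang deg -178.9 n 97 max 0.0056
S c [ 0.6255 -0.2903] area 177 rms 0.0015 ear ang deg 0.0 n 0 max 0.0024
L top z 0.0344
M top z 0.0302
S top z 0.0258
H top z 0.0243
M c [0.6118 0.2801] area 114 rms 0.002 ear ang deg -127.0 n 50 max 0.0056
L c [0.6368 0.1067] area 220 rms 0.0016 ear ang deg -167.0 n 47 max 0.0067
S c [ 0.6258 -0.29  ] area 133 rms 0.0012 ear ang deg 157.7 n 2 max 0.0031
L top z 0.0348
M top z 0.0319
S top z 0.0261
H top z 0.0247
```

View pics/top15.png

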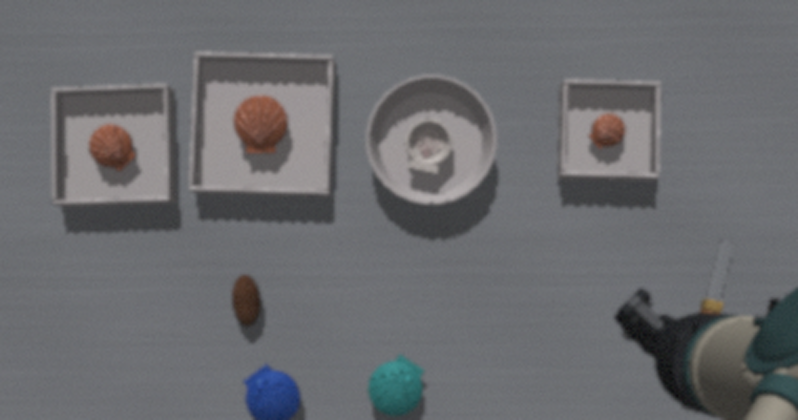

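The final picture shows the medium scallop at (111,146), the large at (260,124), the half shell at (430,143) and the small at (607,130). Each is flat and centred, with heights matching the floor plus its thickness. The clam and knife have not moved, and the arm touches nothing.

```bash
python3 -c "
from rig import manip
print(manip.sign_off())"
```

```text
the job is handed in; nothing more can be done
None
```

The job is done and handed in at about 31 s. I set the half shell cup up in the bowl, then put the large, medium and small scallops in their matching trays, in that order.

The last checks, from both cameras, showed:
- **Position:** all four shells are within about 3 mm of the middle of their tray or bowl. The half shell's position comes from the top view only.
- **Flatness:** the tops stand at about 34.5, 31, 26 and 24.5 mm for the large, medium, small and half shell. Each is within about 3 mm of the floor height plus the shell's thickness, so they lie flat.
- **Forces:** the measured contact force peaked at about 8 N.
- **Left alone:** the clam, the knife and the blue and turquoise look-alikes were not touched. I checked this by eye, and the arm hid part of the knife in the last top view.

Two measurements disagreed. The two views differed by up to about 15° on the direction of the ears, so I took those from the close crops instead. The side view's outline fit of the half shell also failed, so I used the top view together with the depth readings for that grasp.

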